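# Clamp a tube rack and steer the reader's mirror onto its label

## Task

Turn the clamp's crank clockwise (seen from above) until the sliding jaw holds the tube rack firmly against the fixed jaw, and leave it clamped. Then take the mirror by the tab on its top and turn it until the label on the end of the clamped rack appears in the middle of the reader's view, reflected in the mirror, and finish while still holding the tab steady at that angle, because a spring swings the mirror back when it is let go. Leave the other things on the bench where they are.

Things in the scene. Friction and masses are not known exactly. Their poses are not given: they have to be found in the camera images.
- vise: crank clamp fixed to the bench: base plate 250 x 100 x 12 mm, steel fixed jaw (80 mm wide, top 70 mm above the bench) at the far end, a sliding jaw, and a grey gearbox (50 x 60 mm, top 60 mm above the bench) towards the robot, with the crank on it. Origin on the bench; z up; x from gearbox to fixed jaw, whose face is at x = 60 mm; the crank's upright axis is at x = -115 mm, y = 0.
- jaw: sliding jaw, a dark steel block 20 x 80 x 56 mm, driven only by the crank: it moves along the clamp's x, 30 mm a turn, towards the fixed jaw when the crank turns clockwise seen from above. Origin at the middle of its clamping face (the face towards the rack), at the bottom, 12 mm above the bench.
- crank (a joint): crank angle in rad, growing clockwise seen from above (closes the jaw, 4.775 mm per rad); starts between 0 and 3; grips the rack at about 8.4 and comes up hard there (end stop 10.4). About 3 N at the knob turns it; it stays where it is left, so the jaw keeps its grip. At 0 the knob is on the clamp's -x side of the axis.
- crank_knob (a point): centre (half-way up) of the crank's upright black knob, 20 mm in diameter and 42 mm tall (80 to 122 mm above the bench), which spins freely on its pin, 45 mm from the crank's axis; the crank arm below it has its top 77 mm above the bench.
- rack: black tube rack 50 x 120 x 70 mm with ten orange-capped tubes whose caps end 98 mm above its underside, 0.25 to 0.5 kg, standing loose on the clamp's base plate (12 mm above the bench) between the jaws, a little askew, its 50 mm across the jaws. Origin under its centre.
- label (a point): centre of the label, a white square of 32 mm with a black block pattern, on the rack's end face that looks to the right (-y of the rack), 53 mm above the rack's underside (65 mm above the bench).
- head: reading head fixed to the bench: aluminium rail 300 x 80 x 10 mm with the turning mirror near the robot's end and the grey reader (50 x 62 mm, top 90 mm above the bench) at the far end. Origin on the bench under the mirror's axis; x runs from the mirror's axis to the reader, z up.
- reader_lens (a point): centre of the reader's lens, 192 mm from the mirror's axis along the head's x, 65 mm above the bench; the reader looks level straight at the mirror's axis, along the head's -x.
- mirror: upright mirror 68 x 60 mm, black frame, turning about an upright axis in its glass. Origin on the axis, 19 mm above the bench; x is the normal out of the glass. A spring rests it with x along the head's x (facing the reader); it turns up to 1.15 rad counter-clockwise seen from above, against 0.03 N m plus 0.08 per rad. The label is seen when x halves the angle at the axis between lens and label.
- tab (a point): centre of the steel tab standing on top of the mirror, on the turning axis: a flat plate 46 mm wide (along the mirror), 10 mm thick (along the mirror's normal), its top 143 mm and this point 124 mm above the bench; grasped across its thickness from above.
- sight (a point): the reader's line of sight after the mirror: origin on the mirror's axis 65 mm above the bench; x points along the reflected line of sight (level), z up. It turns twice as far as the mirror. The view is 64 mm wide, so the label is wholly in view when its centre is within 16 mm of this line, in plan.
- tipbox: bystander: pipette tip box, grey with clear lid, 80 x 120 x 63 mm, standing; origin under its centre
- bottle: bystander: closed white bottle, 60 mm across, 130 mm tall; origin under its centre
- plate: bystander: white well plate, 85 x 127 x 14 mm, flat; origin under its centre
- beaker: bystander: small glass beaker, 66 mm across, 80 mm tall; origin under its centre
- tape: bystander: roll of paper tape lying flat, 90 mm across, 19 mm high; origin under its centre
- minirack: bystander: small loose rack with eight capped tubes, 50 x 90 x 68 mm; origin under its centre
- pen: bystander: white marker pen lying, 120 x 13 x 13 mm; origin under its centre
Things that resemble listed ones, but are neither listed nor needed, are in the scene too. What is shaped like the rack but green or yellow is not meant.

How it is judged:
By the outcome, as a careful person would: the job done as asked, in the order asked, and still so for the second after the job is handed in, while the arm keeps its last pose, push and grip.
It also fails if it takes over 61 s, if anything falls off the work surface, if the arm or the gripper's body presses on something with over 40 N, if the wrist force passes 120 N, or if a joint passes its speed limit or range.

## Robot

A 6-joint arm with a two-finger parallel gripper is mounted at the origin on the work surface. World frame = base frame: x ahead of the robot, y to its left, z up, the work surface at z = 0. Lengths are in mm, angles in rad, forces in N, time in s.
With the tool pointing down it reaches from about 300 to 775 mm from the base axis. Payload 14.6 kg.
Tool frame: the origin (TCP) lies midway between the tips of the shut fingers; the grasp point (between the pads) lies 19 mm behind it; z points along the fingers, y is the line along which they close (so a half turn about z gives the same grasp; the last joint's range is limited). The gripper opens to 94 mm and grips with 3 to 60 N. Pads are 16 mm wide; open, the fingers measure 119 mm over their backs; the gripper's body (75 mm by 177 mm) begins 78 mm behind the grasp point.
Start: joints at [-1.264, 0.3, 1.521, -0, 1.321, -0.067], TCP at [200.828, -512.013, 205.446] pointing down, gripper open.
Joint ranges: [-3.03, 3.03], [-0.79, 2.21], [0.23, 2.52], [-1.04, 4.18], [0, 3.07], [-2.55, 2.55]. Speed limits (rad/s): [2.22, 2.22, 2.57, 3.14, 3.14, 3.14].

## Interface

Orientations are given as a unit quaternion [x, y, z, w].
In Python, from station import bot gives the robot as it stands.
- The arm moves only by the tool step_arm, never from a script. Its argument "moves" is a list of rows, each an object of numbers: "x", "y", "z": the shift along the tool's x, y, z in m; "roll": the turn about the tool's z in degrees. A call has 1 to 10 rows; each row shifts and turns the commanded pose from where the row before left it, along the tool's axes as they then stand; what a row does not reach is not made up. A row lasts 1/10 s, in which the tool goes at most 50 mm and 8.59 degrees, less where a joint would pass 70% of its speed; a pose out of reach is approached as far as the arm can. A call with a gripper value outside its range is refused whole. "jaw" is the finger opening in m, from 0 to 0.094, set as the call begins (left out, the last holds). The fingers move at their own pace and stop on an object; "squeeze" is the grip in N (left out, the last holds). Time passes only in rows, so rows that do not move let the fingers close. It gives the time, the measured TCP pose, the force, the opening and the grip force at its end, in the units of the state.
- bot.get_state(): the state, without advancing time (a new reading comes with each control period).
- bot.camera(name): name is "scene" or "top" or "wrist"; returns the picture (420x560x3 uint8, red, green, blue); there is no depth.
- bot.camera_model(name): a dict with "fx", "fy", "cx", "cy" (pixels), "pose" (4x4, takes a point from camera to world coordinates). Camera axes: x right, y up, looking along -z (the intrinsics and any distortion apply to the point x, -y, -z); pixel columns grow to the right and rows downward; lengths in mm; the calibration is good to about 2 mm. The wrist camera is an equidistant fisheye: a pixel r from the principal point sees the ray r / f radians off the axis. A picture is of the moment at which its call begins: read the wrist's pose just before it. camera_model takes no time and is no camera call; for the wrist camera it gives the pose at the moment of the call.
- bot.close_job(): hands the job in; it is judged then, once.
Trained networks look in the newest picture that a camera, given by its name, has taken for a name from the list of things; names that differ only in an ending like _2 or _b are one class to them, and where a whole thing is asked for, a point or a joint stands for the part that bears it (a point fixed in the world has none). Each returns a list of dicts, best first, with "confidence" (0 to 1); they miss things now and then, are a little off and sometimes report something else, mostly with a low value. They report only what shows in the picture. A call takes as long as a camera call. They do not tell look-alikes from the thing itself.
- bot.look_for(target, camera): "box" ([left, top, right, bottom] in pixels, round what is visible of it).
- bot.regions_of(target, camera): "pixels" (420x560 bool, what is visible of it) and "box" ([left, top, right, bottom] in pixels, round what is visible of it).
- bot.tip_of(target, camera): "centre" ([column, row] in pixels: a listed point, or the origin of a listed thing).
The state is a dict: "clock": time; "joints": joint angles; "joint_vel": joint speeds; "joint_torque": joint torques, N m; "tool_pos": TCP position; "tool_rot": TCP orientation; "contact_force": force on the tool from outside, world axes, zero at the start; "torque": the same for the moment, N m; "finger_gap": finger opening in mm; "grasp_force": force on a finger pad.
Only numpy, scipy, OpenCV 4.12 (cv2) and the standard library are available. Lean on these libraries where they do the work, as an engineer would, in place of code of your own. Each camera call takes 0.05 s, during which the arm holds its last target. There are 200 camera calls.

## Working session

There is one attempt and no reset: what is moved stays moved. The work goes in short steps, Python scripts to look and compute and a tool call to move; the robot and the scene stay as the last step left them, time stands still between calls to the robot, and variables do not carry over. Pictures are saved under pics/ and viewed, at most 10 in all, crops included, and the job is handed in when it is done.

Besides the shell and the picture viewer there is one more tool, called after "Call:" by a JSON object that holds its "op" and its "data". step_arm: Moves the arm, as the interface text tells. Its arguments: {"type":"object","properties":{"moves":{"type":"array"},"jaw":{"type":"number"},"squeeze":{"type":"number"}},"required":["moves"]}

```bash
mkdir -p pics; ls
cat > h.py <<'E'
import numpy as np, cv2
from station import bot
def shot(c,n=None):
    im=np.array(bot.camera(c))
    if n: cv2.imwrite('pics/'+n,im[:,:,::-1])
    return im
def ray(c,px,m=None):
    m=m or bot.camera_model(c); P=np.array(m['pose'])
    u=(px[0]-m['cx'])/m['fx']; v=(px[1]-m['cy'])/m['fy']
    if c=='wrist':
        r=np.hypot(u,v); s=np.sin(r)/r if r>1e-9 else 1; d=np.array([u*s,-v*s,-np.cos(r)])
    else: d=np.array([u,-v,-1.])
    return P[:3,3],P[:3,:3]@d
def at(c,px,z,m=None):
    o,d=ray(c,px,m); return o+d*(z-o[2])/d[2]
E
python3 - <<'E'
from h import *
s=bot.get_state(); print({k:np.round(v,3) for k,v in s.items()})
for c in('top','scene'):
    shot(c,c+'1.png'); m=bot.camera_model(c); print(c,{k:(np.round(v,2).tolist()) for k,v in m.items()})
    for t,z in [('crank_knob',101),('tab',124),('reader_lens',65),('label',65),('rack',12),('vise',0),('jaw',12),('head',0),('mirror',19)]:
        for d in bot.tip_of(t,c)[:3]: print(t,round(d['confidence'],2),np.round(d['centre'],1),np.round(at(c,d['centre'],z),1))
E
```

```text
pics
{'clock': np.float64(0.0), 'joints': array([-1.264,  0.3  ,  1.522,  0.   ,  1.321, -0.067]), 'joint_vel': array([-0.001,  0.001, -0.   ,  0.001,  0.002, -0.   ]), 'joint_torque': array([ 1.0000e-03, -5.3181e+01, -3.5274e+01,  7.1000e-02,  2.4000e-02,
       -0.0000e+00]), 'tool_pos': array([ 200.759, -511.777,  204.886]), 'tool_rot': array([ 0.983,  0.186, -0.   , -0.001]), 'contact_force': array([ 0.113, -0.358,  0.324]), 'torque': array([-0.01 , -0.011, -0.004]), 'grasp_force': np.float64(0.0), 'finger_gap': np.float64(94.224)}
top {'fx': 487.79, 'fy': 487.79, 'cx': 276.38, 'cy': 207.61, 'pose': [[0.02, 1.0, -0.09, 449.14], [-1.0, 0.02, 0.01, 71.23], [0.01, 0.09, 1.0, 1314.84], [0.0, 0.0, 0.0, 1.0]]}
tab 0.63 [342.9 210.8] [ 554.5 -101.4  124. ]
tab 0.18 [187.2 283.5] [370.2 273.2 124. ]
reader_lens 0.79 [334.8 139. ] [747.3 -87.1  65. ]
reader_lens 0.49 [198.1 246.8] [459.4 259.   65. ]
label 0.97 [250.7 184.6] [622.4 129.1  65. ]
label 0.96 [137.3 143.4] [723.6 426.2  65. ]
label 0.85 [186.9 131.1] [759.2 298.9  65. ]
rack 0.8 [275.6 218.1] [540.8  62.6  12. ]
rack 0.79 [20
[... 457 characters left out ...]
, -0.49, -471.81], [-0.01, 0.83, 0.55, 686.94], [0.0, 0.0, 0.0, 1.0]]}
crank_knob 0.68 [307.4 175.3] [462.5 270.7 101. ]
tab 0.89 [223.8 218.4] [545.9 -89.3 124. ]
reader_lens 0.86 [275.9 273.6] [747.8 -69.4  65. ]
label 0.94 [308.7 222.7] [633.2 131.6  65. ]
label 0.75 [281.2 229.2] [610.9  50.5  65. ]
label 0.64 [404.1 207.1] [744.8 412.   65. ]
rack 0.92 [269.8 232.9] [546.2  56.7  12. ]
rack 0.91 [325.7 229.9] [635.9 198.7  12. ]
rack 0.68 [224.4 252.5] [544.2 -97.7  12. ]
vise 0.63 [323.1 227.3] [609.1 213.6   0. ]
jaw 0.46 [367.1 193.2] [562.6 459.9  12. ]
jaw 0.43 [321.5 219.6] [587.4 225.7  12. ]
head 0.87 [227.3 256.7] [551.8 -93.9   0. ]
mirror 0.8 [228.  252.1] [556.6 -92.7  19. ]
```

Run:
```python
import cv2
a=cv2.imread('pics/top1.png')[80:300,100:400]; cv2.imwrite('pics/topc.png',cv2.resize(a,(800,587),interpolation=cv2.INTER_CUBIC))
a=cv2.imread('pics/scene1.png')[130:310,180:420]; cv2.imwrite('pics/scc.png',cv2.resize(a,(800,600),interpolation=cv2.INTER_CUBIC))
```

```text
(no output)
```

View pics/topc.png

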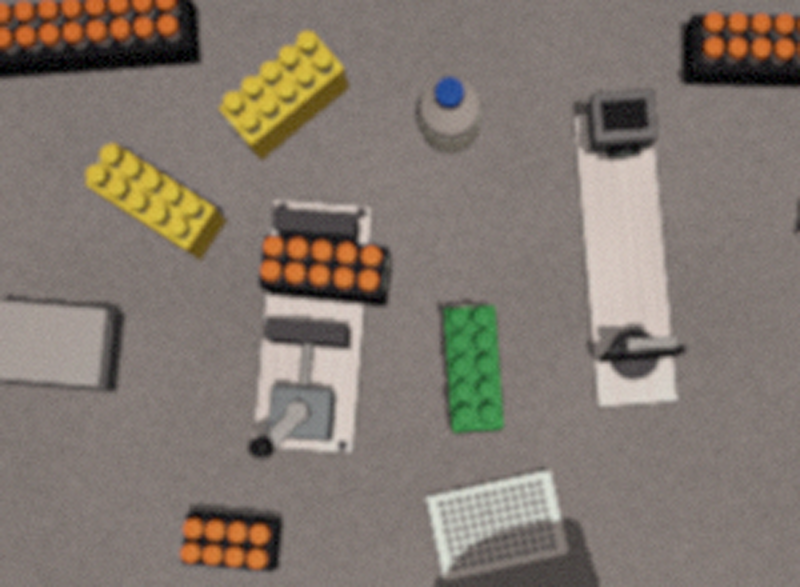

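View pics/scc.png

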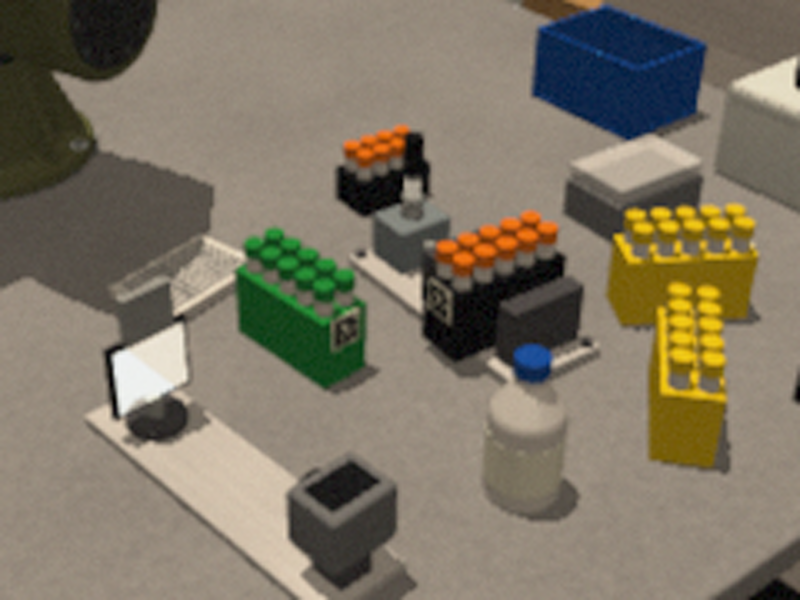

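The top crop shows one clamp. Its gearbox is at crop (302,410), with the crank knob at (262,447), and the only orange-capped black rack between jaws is at (324,268). The green and yellow racks stand loose and the other black ones are elsewhere. The mirror tab is at (632,350), facing the reader at (622,120).

Run:
```python
from h import *
f=lambda p:(p[0]/800*300+100,p[1]/587*220+80)
for n,p,z in [('knobtop',(262,446),122),('armhub',(299,411),77),('boxTL',(272,386),60),('boxTR',(334,386),60),('boxBR',(330,438),60),('fjL',(279,212),70),('fjR',(358,212),70),('plTL',(276,201),12),('plTR',(371,207),12),('plBR',(350,452),12),('tabL',(627,346),143),('tabR',(683,348),143),('readerTop',(622,112),90),('railBL',(598,405),10),('railBR',(677,400),10),('railTL',(577,112),10),('frameL',(592,348),79)]: print(n,np.round(at('top',f(p),z),1))
```

```text
knobtop [458.1 250.  122. ]
armhub [492.3 222.9  77. ]
boxTL [516.4 251.8  60. ]
boxTR [517.7 192.   60. ]
boxBR [467.6 194.3  60. ]
fjL [684.5 249.5  70. ]
fjR [686.3 173.   70. ]
plTL [706.7 261.2  12. ]
plTR [702.7 164.8  12. ]
plBR [454.8 178.7  12. ]
tabL [555.1 -79.8 143. ]
tabR [ 554.4 -130.6  143. ]
readerTop [785.7 -79.5  90. ]
railBL [507.1 -68.4  10. ]
railBR [ 513.8 -147.8   10. ]
railTL [806.6 -43.2  10. ]
frameL [558.3 -54.6  79. ]
```

Call:
{"op": "step_arm", "data": {"moves": [{"z":-0.03,"roll":-8.5},{"z":-0.03,"roll":-8.5},{"z":-0.03,"roll":-8.5},{"z":-0.02,"roll":-8.5},{"roll":-8.5},{"roll":-8.5},{"roll":-8.5},{"roll":-8.5}]}}

```text
invalid input
```

Call:
{"op": "step_arm", "data": {"moves": [{"x":0,"y":0,"z":-0.03,"roll":-8.5},{"x":0,"y":0,"z":-0.03,"roll":-8.5},{"x":0,"y":0,"z":-0.03,"roll":-8.5},{"x":0,"y":0,"z":-0.02,"roll":-8.5},{"x":0,"y":0,"z":0,"roll":-8.5},{"x":0,"y":0,"z":0,"roll":-8.5},{"x":0,"y":0,"z":0,"roll":-8.5},{"x":0,"y":0,"z":0,"roll":-8.5}]}}

```text
clock: 1.8
tool_pos: [200.8, -512.0, 315.4]
tool_rot: [0.709, 0.706, 0.0, -0.0]
contact_force: [0.6, -0.6, 0.0]
finger_gap: 93.9
grasp_force: 0.0
```

Call:
{"op": "step_arm", "data": {"moves": [{"x":0.045,"y":0.017,"z":0,"roll":0},{"x":0.045,"y":0.017,"z":0,"roll":0},{"x":0.045,"y":0.017,"z":0,"roll":0},{"x":0.045,"y":0.017,"z":0,"roll":0},{"x":0.045,"y":0.017,"z":0,"roll":0},{"x":0.045,"y":0.017,"z":0,"roll":0},{"x":0.045,"y":0.017,"z":0,"roll":0},{"x":0.045,"y":0.017,"z":0,"roll":0},{"x":0.045,"y":0.017,"z":0,"roll":0},{"x":0.045,"y":0.017,"z":0,"roll":0}]}}

```text
clock: 2.8
tool_pos: [375.6, -61.8, 315.8]
tool_rot: [0.711, 0.703, 0.0, 0.0]
contact_force: [1.0, -1.3, 0.9]
finger_gap: 93.8
grasp_force: 0.0
```

Call:
{"op": "step_arm", "data": {"moves": [{"x":0.045,"y":0.017,"z":0,"roll":0},{"x":0.045,"y":0.017,"z":0,"roll":0},{"x":0.045,"y":0.017,"z":0,"roll":0},{"x":0.045,"y":0.017,"z":0,"roll":0},{"x":0.045,"y":0.017,"z":0,"roll":0},{"x":0.045,"y":0.017,"z":0,"roll":0},{"x":0,"y":0,"z":0,"roll":0}], "jaw": 0.06}}

```text
clock: 3.5
tool_pos: [480.7, 209.1, 314.0]
tool_rot: [0.709, 0.705, -0.001, -0.001]
contact_force: [0.1, -0.4, -0.9]
finger_gap: 60.3
grasp_force: 0.0
```

Run:
```python
from h import *
print(bot.get_state()['tool_pos'])
m=bot.camera_model('wrist'); print(np.round(m['pose'],2),m['fx'],m['cx'],m['cy'])
a=shot('wrist','w1.png')
for t,z in [('crank_knob',101),('label',65),('rack',12),('vise',0),('jaw',12)]:
    for d in bot.tip_of(t,'wrist')[:3]: print(t,round(d['confidence'],2),np.round(d['centre'],1),np.round(at('wrist',d['centre'],z,m),1))
cv2.imwrite('pics/w1b.png',cv2.resize(a[:,:,::-1],(800,600),interpolation=cv2.INTER_CUBIC))
```

```text
[480.65978779 209.10691938 313.982689  ]
[[ 1.0000e+00  1.0000e-02  0.0000e+00  4.8171e+02]
 [-1.0000e-02  9.6000e-01  2.6000e-01  2.8520e+02]
 [-0.0000e+00 -2.6000e-01  9.6000e-01  4.9254e+02]
 [ 0.0000e+00  0.0000e+00  0.0000e+00  1.0000e+00]] 325.19226210127806 280.80143185609654 212.27256400503308
crank_knob 0.89 [263. 150.] [459.5 256.2 101. ]
label 0.87 [446.1  36. ] [717.2 427.4  65. ]
label 0.86 [472.3 120.9] [761.4 305.6  65. ]
label 0.67 [378.6 226.6] [619.4 146.8  65. ]
rack 0.94 [378.5 181.6] [631.2 202.4  12. ]
rack 0.94 [418.5  72.7] [693.8 376.1  12. ]
rack 0.85 [474.4 154.6] [804.  252.2  12. ]
vise 0.72 [363.3 169. ] [608.9 220.    0. ]
jaw 0.67 [347.2 167.7] [580.5 223.2  12. ]
```

View pics/w1b.png

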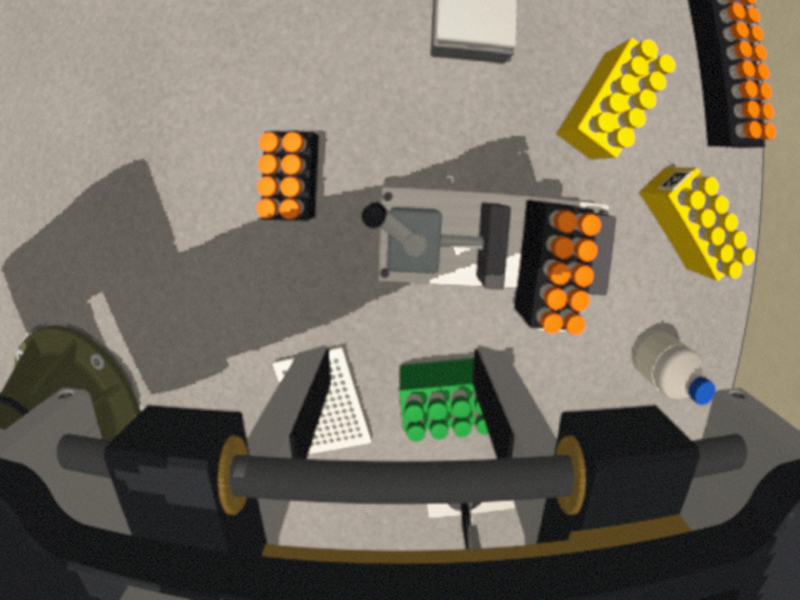

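The wrist view shows the knob at view (374,214), the gearbox corners around (391,210) to (438,273), and the jaw, rack and base plate clearly.

Run:
```python
from h import *
f=lambda p:(p[0]*.7,p[1]*.7)
P={}
for n,p,z in [('knobtop',(374,214),122),('boxTL',(391,209),60),('boxTR',(441,209),60),('boxBR',(438,273),60),('boxBL',(389,271),60),('plTL',(384,187),12),('plBL',(380,279),12),('plTR',(608,206),12),('hub',(415,244),79),('hubz85',(415,244),85)]: P[n]=at('wrist',f(p),z); print(n,np.round(P[n],1))
print(sum(P['box'+k] for k in('TL','TR','BR','BL'))/4)
r=bot.regions_of('crank_knob','wrist')
for d in r[:2]: print(d['confidence'],d['box'])
for d in bot.look_for('crank_knob','wrist')[:2]: print(d)
```

```text
knobtop [459.5 253.1 122. ]
boxTL [471.8 253.   60. ]
boxTR [518.5 252.7  60. ]
boxBR [515.8 191.5  60. ]
boxBL [469. 194.  60.]
plTL [463.9 273.   12. ]
plBL [458.  175.9  12. ]
plTR [710.  257.6  12. ]
hub [493.4 222.3  79. ]
hubz85 [493.2 223.1  85. ]
[493.78823216 222.79113487  60.        ]
0.73 [253.6, 141.2, 298.0, 180.5]
{'box': [252.9, 140.0, 295.9, 184.0], 'confidence': 0.94}
{'box': [177.3, 89.6, 222.7, 155.5], 'confidence': 0.19}
```

Call:
{"op": "step_arm", "data": {"moves": [{"x":0.0217,"y":-0.011,"z":0.0,"roll":0},{"x":0.0217,"y":-0.011,"z":0.0,"roll":0},{"x":0,"y":0,"z":0.045,"roll":0},{"x":0,"y":0,"z":0.045,"roll":0},{"x":0,"y":0,"z":0.045,"roll":0},{"x":0,"y":0,"z":0.03,"roll":0},{"x":0,"y":0,"z":0,"roll":0},{"x":0,"y":0,"z":0,"roll":0}]}}

```text
clock: 4.7
tool_pos: [459.1, 248.7, 151.8]
tool_rot: [0.711, 0.703, 0.0, 0.0]
contact_force: [0.4, -0.0, 0.6]
finger_gap: 59.8
grasp_force: 0.0
```

Run:
```python
from h import *
print(bot.get_state()['tool_pos'])
m=bot.camera_model('wrist')
a=shot('wrist','w2.png')
for t,z in [('crank_knob',101),('vise',0)]:
    for d in bot.tip_of(t,'wrist')[:3]: print(t,round(d['confidence'],2),np.round(d['centre'],1),np.round(at('wrist',d['centre'],z,m),1))
cv2.imwrite('pics/w2b.png',cv2.resize(a[60:340,90:463,::-1],(800,600),interpolation=cv2.INTER_CUBIC))
```

```text
[459.05872741 248.66797487 151.75216891]
crank_knob 0.56 [280.7 221. ] [459.4 255.6 101. ]
crank_knob 0.31 [411.  224.3] [561.3 251.4 101. ]
crank_knob 0.29 [228.5 362.9] [409.8 118.9 101. ]
vise 0.75 [411.5 223.9] [606.5 219.7   0. ]
```

View pics/w2b.png

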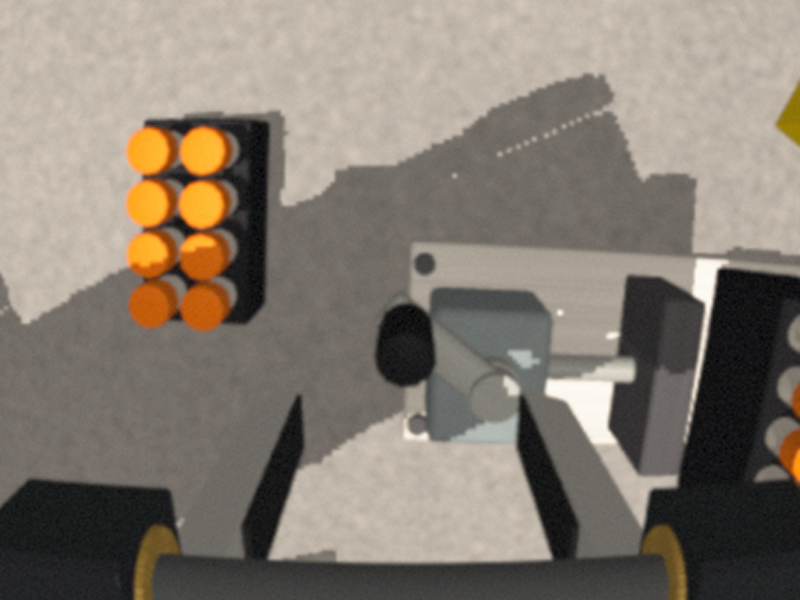

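The wrist crop shows the knob's top centred near view (405,357) and the crank hub at (495,395). The minirack to the left is clear of the descent.

Run:
```python
from h import *
f=lambda p:(90+p[0]*373/800,60+p[1]*280/600)
for n,p,z in [('knobtop',(405,357),122),('hub',(495,395),80),('plTL',(412,242),12),('plBL',(404,440),12),('plT2',(690,256),12),('bTL',(430,290),60),('bTR',(536,290),60),('bBL',(428,440),60)]: print(n,np.round(at('wrist',f(p),z),1))
```

```text
knobtop [458.6 258.2 122. ]
hub [493.  228.9  80. ]
plTL [461.8 278.7  12. ]
plBL [456.9 179.4  12. ]
plT2 [598.1 272.6  12. ]
bTL [468.5 266.3  60. ]
bTR [511.3 266.   60. ]
bBL [467.6 201.2  60. ]
```

Call:
{"op": "step_arm", "data": {"moves": [{"x":0.0075,"y":0,"z":0,"roll":0},{"x":0,"y":0,"z":0.03,"roll":0},{"x":0,"y":0,"z":0.038,"roll":0},{"x":0,"y":0,"z":0,"roll":0},{"x":0,"y":0,"z":0,"roll":0}]}}

```text
clock: 5.35
tool_pos: [459.0, 256.7, 83.6]
tool_rot: [0.711, 0.704, 0.0, 0.0]
contact_force: [0.5, -0.6, 0.7]
finger_gap: 59.6
grasp_force: 0.0
```

Call:
{"op": "step_arm", "data": {"moves": [{"x":0,"y":0,"z":0,"roll":0},{"x":0,"y":0,"z":0,"roll":0},{"x":0,"y":0,"z":0,"roll":0},{"x":0,"y":0,"z":0,"roll":0},{"x":0,"y":0,"z":0,"roll":0},{"x":0,"y":0,"z":0,"roll":0},{"x":0,"y":0,"z":0,"roll":0}], "jaw": 0.01, "squeeze": 20}}

```text
clock: 6.05
tool_pos: [458.5, 256.4, 82.6]
tool_rot: [0.711, 0.704, -0.0, -0.0]
contact_force: [-2.8, 0.3, 3.7]
finger_gap: 19.7
grasp_force: 20.0
```

Run:
```python
from h import *
s=bot.get_state(); print({k:np.round(s[k],3) for k in('tool_pos','tool_rot','contact_force','finger_gap','grasp_force')})
a=shot('wrist','w3.png'); cv2.imwrite('pics/w3b.png',cv2.resize(a[140:340,150:416,::-1],(800,600),interpolation=cv2.INTER_CUBIC))
```

```text
{'tool_pos': array([458.526, 256.366,  82.598]), 'tool_rot': array([ 0.711,  0.704, -0.   , -0.   ]), 'contact_force': array([-2.771,  0.303,  3.696]), 'finger_gap': np.float64(19.721), 'grasp_force': np.float64(20.0)}
```

View pics/w3b.png

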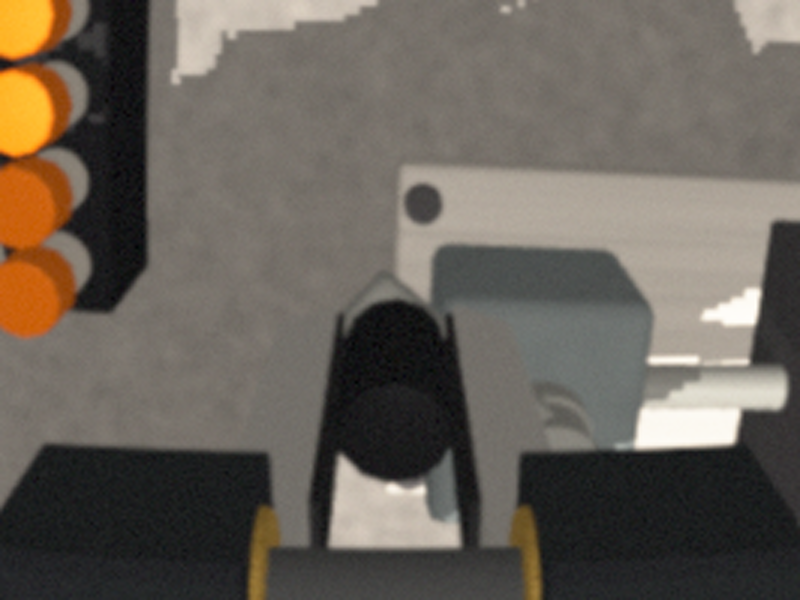

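The crop shows the knob held between the pads, with its top at view (393,435) and a gap of 19.7 mm.

Run:
```python
from h import *
f=lambda p:(150+p[0]*266/800,140+p[1]*200/600)
for n,p,z in [('knobtop',(393,435),122),('knobbot',(390,340),80),('plTL',(401,164),12),('plT2',(770,181),12),('bTL',(436,302),60),('bTR',(652,312),60),]: print(n,np.round(at('wrist',f(p),z),1))
```

```text
knobtop [458.8 258.3 122. ]
knobbot [458.2 257.5  80. ]
plTL [461.1 278.9  12. ]
plT2 [562.7 273.8  12. ]
bTL [468.2 258.2  60. ]
bTR [517.1 254.8  60. ]
```

Run:
```python
import numpy as np
th=np.radians(89.43); ex=np.array([np.cos(th),np.sin(th)]); ey=np.array([np.sin(th),-np.cos(th)])
p=np.radians(137.8-15*np.arange(31)); q=45*np.c_[np.cos(p),np.sin(p)]
for i,d in enumerate(np.diff(q,axis=0)): print(i,np.round(np.degrees(p[i+1])),round(d@ex,1),round(d@ey,1), np.round(q[i+1]+[491.9,226],1))
```

```text
0 123.0 7.7 8.9 [467.5 263.8]
1 108.0 5.1 10.6 [478.1 268.8]
2 93.0 2.2 11.5 [489.7 270.9]
3 78.0 -0.8 11.7 [501.4 270. ]
4 63.0 -3.8 11.1 [512.5 266. ]
5 48.0 -6.6 9.7 [522.1 259.3]
6 33.0 -8.9 7.7 [529.7 250.4]
7 18.0 -10.6 5.1 [534.7 239.8]
8 3.0 -11.5 2.2 [536.8 228.2]
9 -12.0 -11.7 -0.8 [535.9 216.5]
10 -27.0 -11.1 -3.8 [531.9 205.4]
11 -42.0 -9.7 -6.6 [525.2 195.8]
12 -57.0 -7.7 -8.9 [516.3 188.2]
13 -72.0 -5.1 -10.6 [505.7 183.2]
14 -87.0 -2.2 -11.5 [494.1 181.1]
15 -102.0 0.8 -11.7 [482.4 182. ]
16 -117.0 3.8 -11.1 [471.3 186. ]
17 -132.0 6.6 -9.7 [461.7 192.7]
18 -147.0 8.9 -7.7 [454.1 201.6]
19 -162.0 10.6 -5.1 [449.1 212.2]
20 -177.0 11.5 -2.2 [447.  223.8]
21 -192.0 11.7 0.8 [447.9 235.5]
22 -207.0 11.1 3.8 [451.9 246.6]
23 -222.0 9.7 6.6 [458.6 256.2]
24 -237.0 7.7 8.9 [467.5 263.8]
25 -252.0 5.1 10.6 [478.1 268.8]
26 -267.0 2.2 11.5 [489.7 270.9]
27 -282.0 -0.8 11.7 [501.4 270. ]
28 -297.0 -3.8 11.1 [512.5 266. ]
29 -312.0 -6.6 9.7 [522.1 259.3]
```

Call:
{"op": "step_arm", "data": {"moves": [{"x":0.0077,"y":0.0089,"z":0,"roll":0},{"x":0.0051,"y":0.0106,"z":0,"roll":0},{"x":0.0022,"y":0.0115,"z":0,"roll":0},{"x":0,"y":0,"z":0,"roll":0}]}}

```text
clock: 6.5
tool_pos: [490.9, 271.2, 82.6]
tool_rot: [0.711, 0.703, 0.001, 0.0]
contact_force: [2.5, 2.0, 3.3]
finger_gap: 19.7
grasp_force: 20.0
```

Call:
{"op": "step_arm", "data": {"moves": [{"x":-0.0008,"y":0.0117,"z":0,"roll":0},{"x":-0.0038,"y":0.0111,"z":0,"roll":0},{"x":-0.0066,"y":0.0097,"z":0,"roll":0},{"x":0,"y":0,"z":0,"roll":0}]}}

```text
clock: 6.9
tool_pos: [523.7, 258.2, 82.6]
tool_rot: [0.711, 0.703, 0.0, 0.0]
contact_force: [1.4, -1.6, 4.1]
finger_gap: 19.7
grasp_force: 20.0
```

Call:
{"op": "step_arm", "data": {"moves": [{"x":-0.0089,"y":0.0077,"z":0,"roll":0},{"x":-0.0106,"y":0.0051,"z":0,"roll":0},{"x":-0.0115,"y":0.0022,"z":0,"roll":0},{"x":-0.0117,"y":-0.0008,"z":0,"roll":0},{"x":-0.0111,"y":-0.0038,"z":0,"roll":0},{"x":-0.0097,"y":-0.0066,"z":0,"roll":0},{"x":0,"y":0,"z":0,"roll":0}]}}

```text
clock: 7.6
tool_pos: [524.5, 194.8, 82.5]
tool_rot: [0.711, 0.703, -0.001, -0.001]
contact_force: [-8.2, 4.4, 5.2]
finger_gap: 19.6
grasp_force: 20.0
```

Call:
{"op": "step_arm", "data": {"moves": [{"x":-0.0077,"y":-0.0089,"z":0,"roll":0},{"x":-0.0051,"y":-0.0106,"z":0,"roll":0},{"x":-0.0022,"y":-0.0115,"z":0,"roll":0},{"x":0.0008,"y":-0.0117,"z":0,"roll":0},{"x":0.0038,"y":-0.0111,"z":0,"roll":0},{"x":0.0066,"y":-0.0097,"z":0,"roll":0},{"x":0,"y":0,"z":0,"roll":0}]}}

```text
clock: 8.3
tool_pos: [461.7, 192.9, 82.6]
tool_rot: [0.711, 0.704, 0.0, 0.0]
contact_force: [-0.4, 3.3, 2.7]
finger_gap: 19.6
grasp_force: 20.0
```

Call:
{"op": "step_arm", "data": {"moves": [{"x":0.0089,"y":-0.0077,"z":0,"roll":0},{"x":0.0106,"y":-0.0051,"z":0,"roll":0},{"x":0.0115,"y":-0.0022,"z":0,"roll":0},{"x":0.0117,"y":0.0008,"z":0,"roll":0},{"x":0.0111,"y":0.0038,"z":0,"roll":0},{"x":0.0097,"y":0.0066,"z":0,"roll":0},{"x":0,"y":0,"z":0,"roll":0}]}}

```text
clock: 9.0
tool_pos: [459.6, 257.6, 82.5]
tool_rot: [0.71, 0.704, 0.0, 0.0]
contact_force: [4.2, 0.7, 5.5]
finger_gap: 19.2
grasp_force: 20.0
```

Call:
{"op": "step_arm", "data": {"moves": [{"x":0.0077,"y":0.0089,"z":0,"roll":0},{"x":0.0051,"y":0.0106,"z":0,"roll":0},{"x":0.0022,"y":0.0115,"z":0,"roll":0},{"x":0,"y":0,"z":0,"roll":0}], "squeeze": 35}}

```text
clock: 9.4
tool_pos: [490.8, 271.4, 82.5]
tool_rot: [0.711, 0.703, 0.0, 0.0]
contact_force: [2.5, -2.3, 6.1]
finger_gap: 19.3
grasp_force: 35.0
```

Call:
{"op": "step_arm", "data": {"moves": [{"x":-0.0008,"y":0.0117,"z":0,"roll":0},{"x":-0.0038,"y":0.0111,"z":0,"roll":0},{"x":0,"y":0,"z":0,"roll":0}]}}

```text
clock: 9.7
tool_pos: [513.3, 266.0, 82.5]
tool_rot: [0.711, 0.703, -0.0, -0.0]
contact_force: [1.1, -2.5, 6.9]
finger_gap: 19.8
grasp_force: 35.0
```

Call:
{"op": "step_arm", "data": {"moves": [{"x":-0.003,"y":0.0051,"z":0,"roll":0},{"x":0,"y":0,"z":0,"roll":0}]}}

```text
clock: 9.9
tool_pos: [517.5, 263.5, 82.5]
tool_rot: [0.711, 0.703, -0.0, -0.001]
contact_force: [-3.0, -0.7, 7.4]
finger_gap: 19.4
grasp_force: 35.0
```

Call:
{"op": "step_arm", "data": {"moves": [{"x":-0.0037,"y":0.0046,"z":0,"roll":0},{"x":0,"y":0,"z":0,"roll":0}]}}

```text
clock: 10.1
tool_pos: [520.5, 261.1, 82.4]
tool_rot: [0.711, 0.704, -0.001, -0.002]
contact_force: [-14.1, 10.1, 11.2]
finger_gap: 19.7
grasp_force: 35.0
```

Call:
{"op": "step_arm", "data": {"moves": [{"x":-0.0028,"y":0.0029,"z":0,"roll":0},{"x":0,"y":0,"z":0,"roll":0}]}}

```text
clock: 10.3
tool_pos: [522.4, 259.4, 82.4]
tool_rot: [0.71, 0.704, -0.001, -0.003]
contact_force: [-20.1, 16.1, 12.3]
finger_gap: 19.5
grasp_force: 35.0
```

Call:
{"op": "step_arm", "data": {"moves": [{"x":-0.0028,"y":0.0029,"z":0,"roll":0},{"x":0,"y":0,"z":0,"roll":0}]}}

```text
clock: 10.5
tool_pos: [524.2, 257.6, 82.3]
tool_rot: [0.71, 0.704, -0.001, -0.004]
contact_force: [-26.0, 21.7, 15.0]
finger_gap: 19.1
grasp_force: 35.0
```

Run:
```python
from h import *
a=shot('wrist','w4.png'); b=shot('top','t4.png'); c=shot('scene','s4.png')
A=cv2.resize(a[120:340,260:520],(400,338)); B=cv2.resize(b[140:270,160:314],(400,338),interpolation=cv2.INTER_CUBIC)
cv2.imwrite('pics/c4.png',np.hstack([A,B])[:,:,::-1])
```

```text
(no output)
```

View pics/c4.png

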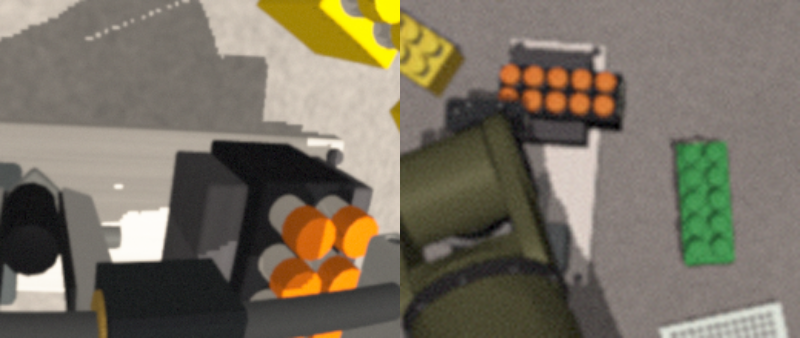

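The left half is the wrist view and the right half the top view. The sliding jaw is flat on the rack and the rack lies flush against the fixed jaw, so with 34 N reaction at the knob it is clamped. I release the knob and go to the mirror.

Call:
{"op": "step_arm", "data": {"moves": [{"x":0,"y":0,"z":0,"roll":0},{"x":0,"y":0,"z":0,"roll":0},{"x":0,"y":0,"z":0,"roll":0},{"x":0,"y":0,"z":0,"roll":0},{"x":0,"y":0,"z":0,"roll":0},{"x":0,"y":0,"z":-0.04,"roll":0},{"x":0,"y":0,"z":-0.04,"roll":0},{"x":0,"y":0,"z":-0.04,"roll":0},{"x":0,"y":0,"z":-0.04,"roll":0}], "jaw": 0.05}}

```text
clock: 11.55
tool_pos: [527.8, 253.7, 243.9]
tool_rot: [0.711, 0.703, -0.0, -0.0]
contact_force: [1.1, 0.1, -1.0]
finger_gap: 50.0
grasp_force: 0.0
```

Call:
{"op": "step_arm", "data": {"moves": [{"x":-0.045,"y":0.003,"z":0,"roll":-5.4},{"x":-0.045,"y":0.003,"z":0,"roll":0},{"x":-0.045,"y":0.003,"z":0,"roll":0},{"x":-0.045,"y":0.003,"z":0,"roll":0},{"x":-0.045,"y":0.003,"z":0,"roll":0},{"x":-0.045,"y":0.003,"z":0,"roll":0},{"x":-0.045,"y":0.003,"z":0,"roll":0},{"x":-0.03,"y":0,"z":0,"roll":0},{"x":0,"y":0,"z":0,"roll":0},{"x":0,"y":0,"z":0,"roll":0}]}}

```text
clock: 12.55
tool_pos: [573.6, -88.9, 242.1]
tool_rot: [0.677, 0.736, -0.0, -0.0]
contact_force: [-0.6, 0.8, -0.1]
finger_gap: 49.6
grasp_force: 0.0
```

Run:
```python
from h import *
s=bot.get_state(); print({k:np.round(s[k],3) for k in('tool_pos','tool_rot','contact_force','finger_gap','joints')})
for c in ('wrist','top','scene'):
    m=bot.camera_model(c); a=shot(c,c+'5.png')
    for t,z in [('tab',124),('reader_lens',65),('label',65),('rack',12),('mirror',19),('head',0)]:
        for d in bot.tip_of(t,c)[:3]: print(c,t,round(d['confidence'],2),np.round(d['centre'],1),np.round(at(c,d['centre'],z,m),1))
    if c=='wrist': W=a
cv2.imwrite('pics/w5b.png',cv2.resize(W[:,:,::-1],(800,600),interpolation=cv2.INTER_CUBIC))
```

```text
{'tool_pos': array([573.57 , -88.895, 242.111]), 'tool_rot': array([ 0.677,  0.736, -0.   , -0.   ]), 'contact_force': array([-0.576,  0.836, -0.091]), 'finger_gap': np.float64(49.626), 'joints': array([-0.217,  0.344,  1.378,  0.   ,  1.42 , -0.3  ])}
wrist tab 0.72 [261.4 221.3] [ 556.5 -103.9  124. ]
wrist reader_lens 0.84 [428.6 198.3] [751.5 -77.4  65. ]
wrist label 0.76 [313.3  58.8] [596.3  64.6  65. ]
wrist rack 0.84 [259.8  69.9] [535.8  55.9  12. ]
wrist rack 0.54 [268.8 195.2] [ 559.5 -102.5   12. ]
wrist mirror 0.75 [269.9 193.9] [560.9 -99.1  19. ]
wrist head 0.88 [267.8 192.4] [ 557.7 -101.4    0. ]
top reader_lens 0.65 [335.6 139.7] [745.5 -89.2  65. ]
top label 0.9 [139.4 145.1] [719.3 420.6  65. ]
top label 0.9 [187.6 129.5] [763.5 297.2  65. ]
top label 0.79 [245.3 180.3] [633.3 143.3  65. ]
top rack 0.96 [278.9 220.3] [535.1  53.6  12. ]
top rack 0.69 [163.2 156.7] [700.4 369.8  12. ]
top rack 0.68 [207.6 117.3] [812.  253.7  12. ]
top mirror 0.47 [404.8 151.3] [ 728.9 -282.7   19. ]
top head 0.92 [335.5 213.7] [557.2 -99.4   0. ]
scene tab 0.57 [224.1 218.6] [547.2 -89.2 124. ]
scene reader_lens 0.8 [274.1 275.8] [751.4 -77.3  65. ]
scene label 0.88 [313.4 224.3] [647.3 137.   65. ]
scene label 0.68 [404.6 206.3] [742.8 416.9  65. ]
scene label 0.67 [383.3 225.1] [769.4 289.5  65. ]
scene rack 0.93 [382.6 253.5] [812.8 246.9  12. ]
scene rack 0.82 [324.8 229.8] [633.9 196.9  12. ]
scene rack 0.77 [383.  219.9] [704.7 375.5  12. ]
scene mirror 0.73 [225.  254.4] [ 560.2 -104.4   19. ]
scene head 0.88 [229.4 259.5] [565.8 -95.5   0. ]
```

View pics/w5b.png

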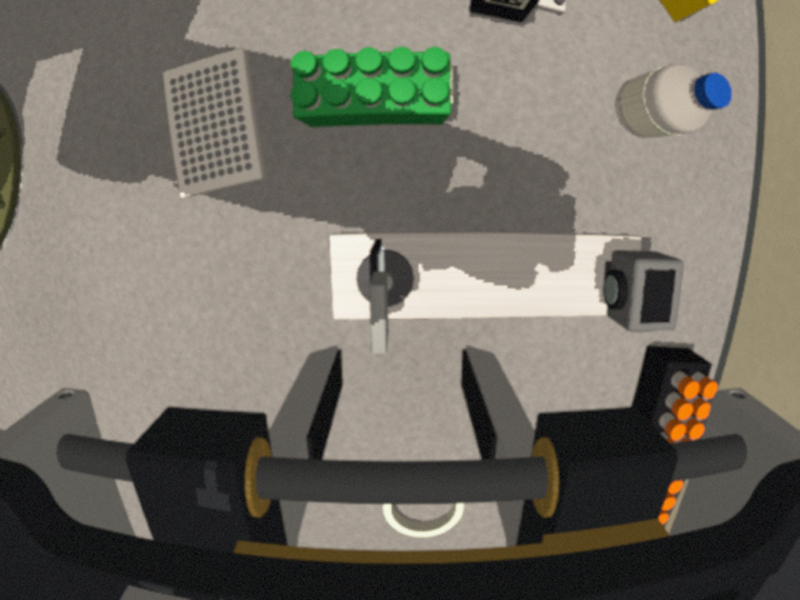

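The wrist view shows the tab at view (379,318), its base disc at (385,278), the rail at (331,235)–(608,318) and the lens at (613,288). The rack is cut off at the top edge, so I hover over its end to measure the label.

Call:
{"op": "step_arm", "data": {"moves": [{"x":0.0415,"y":0.0195,"z":0,"roll":0},{"x":0.0415,"y":0.0195,"z":0,"roll":0},{"x":0.0415,"y":0.0195,"z":0,"roll":0},{"x":0,"y":0,"z":0,"roll":0},{"x":0,"y":0,"z":0,"roll":0}]}}

```text
clock: 14.1
tool_pos: [621.4, 40.8, 242.1]
tool_rot: [0.676, 0.737, -0.0, -0.0]
contact_force: [-0.5, -0.2, -0.7]
finger_gap: 49.9
grasp_force: 0.0
```

Run:
```python
from h import *
from scipy.optimize import least_squares
f=lambda p:(p[0]*.7,p[1]*.7)
# old wrist frame 5: reconstruct camera pose relative to TCP from current model (pure translation)
s=bot.get_state(); m=bot.camera_model('wrist'); P=np.array(m['pose']); print(np.round(s['tool_pos'],1))
a=shot('wrist','w6.png')
for t,z in [('label',65),('rack',12),('vise',0),('jaw',12)]:
    for d in bot.tip_of(t,'wrist')[:2]: print(t,round(d['confidence'],2),np.round(d['centre'],1),np.round(at('wrist',d['centre'],z,m),1))
m5=dict(m); P5=P.copy(); P5[:3,3]+=np.array([573.57,-88.895,242.111])-s['tool_pos']; m5['pose']=P5
for n,p,z in [('railTL',(331,236),10),('railBL',(333,320),10),('railTR',(650,238),10),('railBR',(606,315),10),('disc',(385,278),15),('lens',(614,288),65),('rdBL',(630,330),90),('rdBR',(678,330),90),('rdTR',(681,256),90),('rdTL',(632,252),90),('tabNearL',(372,353),143),('tabNearR',(387,353),143),('tabFarL',(372,278),143),('tabFarR',(386,278),143)]:
    print(n,np.round(at('wrist',f(p),z,m5),1))
rs=[ray('top',(245.3,180.3)),ray('scene',(313.4,224.3))]
A=sum(np.eye(3)-np.outer(d,d)/(d@d) for o,d in rs); b=sum((np.eye(3)-np.outer(d,d)/(d@d))@o for o,d in rs)
print('tri label',np.linalg.solve(A,b))
cv2.imwrite('pics/w6b.png',cv2.resize(a[0:315,140:560,::-1],(800,600),interpolation=cv2.INTER_CUBIC))
```

```text
[621.4  40.8 242.1]
label 0.8 [303.3 101.5] [637.  145.4  65. ]
label 0.69 [262.8 168.5] [599.5  68.2  65. ]
rack 0.83 [432.4  49.2] [807.1 247.9  12. ]
rack 0.7 [305.5  57.2] [638.1 206.8  12. ]
vise 0.58 [280.9  48.4] [606.6 218.3   0. ]
jaw 0.91 [290.6  43.7] [618.3 222.8  12. ]
railTL [509.1 -67.8  10. ]
railBL [ 515.  -146.1   10. ]
railTR [814.5 -37.5  10. ]
railBR [ 779.6 -119.2   10. ]
disc [ 560.4 -101.1   15. ]
lens [754.  -80.9  65. ]
rdBL [ 763.7 -109.4   90. ]
rdBR [ 813.2 -106.2   90. ]
rdTR [800.1 -43.2  90. ]
rdTL [751.6 -45.9  90. ]
tabNearL [ 558. -123.  143.]
tabNearR [ 567.6 -122.1  143. ]
tabFarL [554.7 -74.  143. ]
tabFarR [563.2 -73.3 143. ]
tri label [635.84376785 145.28034813  54.89499043]
```

View pics/w6b.png

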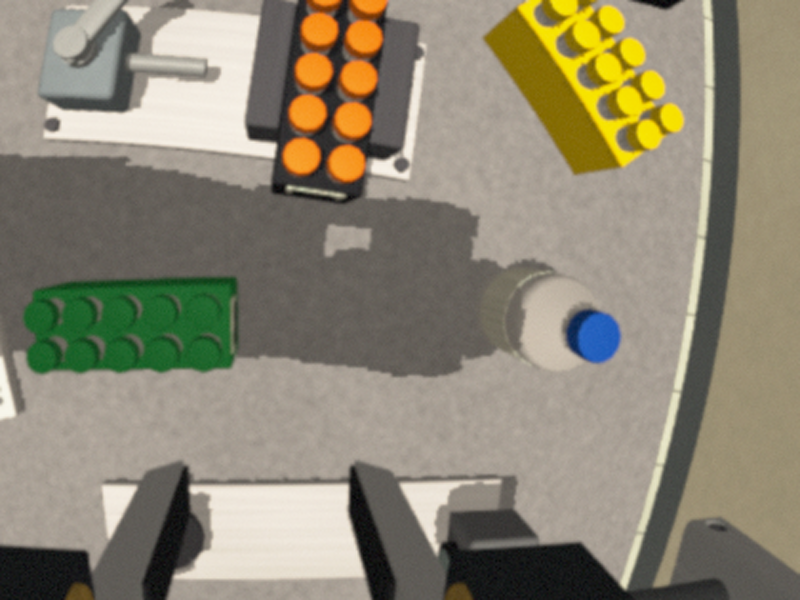

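The crop shows the rack flush between the jaws with its white label strip at view (316,192), facing -y. That puts the label at about (637, 145). I move over the tab.

Call:
{"op": "step_arm", "data": {"moves": [{"x":-0.0341,"y":-0.0184,"z":0,"roll":0},{"x":-0.0341,"y":-0.0184,"z":0,"roll":0},{"x":-0.0341,"y":-0.0184,"z":0,"roll":0},{"x":-0.0341,"y":-0.0184,"z":0,"roll":0},{"x":0,"y":0,"z":0.04,"roll":0},{"x":0,"y":0,"z":0.035,"roll":0},{"x":0,"y":0,"z":0,"roll":0},{"x":0,"y":0,"z":0,"roll":0}]}}

```text
clock: 15.15
tool_pos: [559.7, -102.3, 168.6]
tool_rot: [0.677, 0.736, 0.0, 0.0]
contact_force: [-0.5, -0.2, 0.7]
finger_gap: 50.1
grasp_force: 0.0
```

Run:
```python
from h import *
s=bot.get_state(); m=bot.camera_model('wrist'); print(np.round(s['tool_pos'],1),np.round(s['tool_rot'],3))
a=shot('wrist','w7.png')
for t,z in [('tab',124),('reader_lens',65),('head',0),('mirror',19)]:
    for d in bot.tip_of(t,'wrist')[:2]: print(t,round(d['confidence'],2),np.round(d['centre'],1),np.round(at('wrist',d['centre'],z,m),1))
cv2.imwrite('pics/w7b.png',cv2.resize(a[100:400,150:550,::-1],(800,600),interpolation=cv2.INTER_CUBIC))
```

```text
[ 559.7 -102.3  168.6] [0.677 0.736 0.    0.   ]
tab 0.89 [282.4 232.2] [ 561.2 -101.8  124. ]
reader_lens 0.74 [472.1 207.1] [753.2 -81.5  65. ]
head 0.7 [279.3 193.6] [558.3 -99.8   0. ]
mirror 0.73 [279.8 193.1] [558.5 -95.2  19. ]
```

View pics/w7b.png

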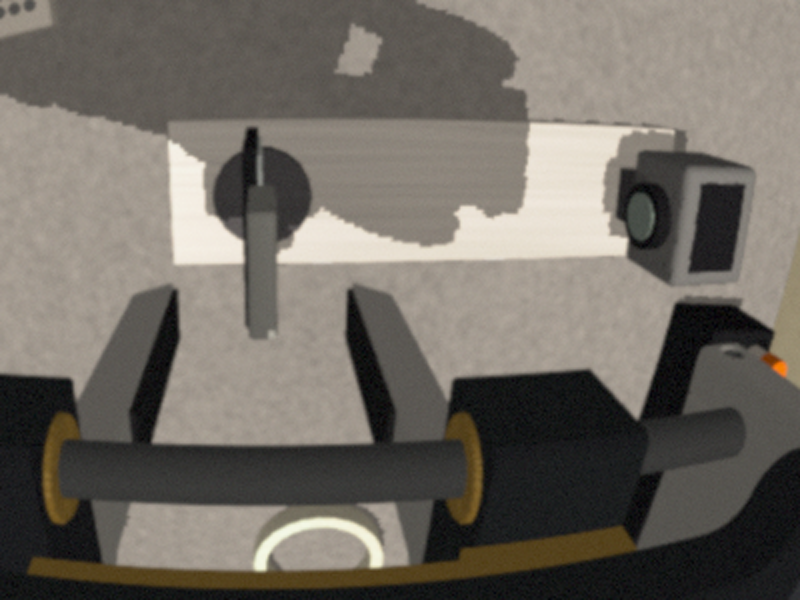

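The tab stands between the open fingers at view (262,275), with the disc at (263,195), the lens at (643,216) and clear space for the fingers on both sides.

Run:
```python
from h import *
f=lambda p:(150+p[0]*.5,100+p[1]*.5)
for n,p,z in [('tnl',(249,338),143),('tnr',(277,338),143),('tfl',(247,211),143),('tfr',(276,211),143),('disc',(263,195),15),('lens',(643,216),65),('rTL',(168,122),10),('rBL',(174,265),10),('rBR',(620,256),10),('rT2',(672,128),10),('lens',(648,216),65)]: print(n,np.round(at('wrist',f(p),z),1))
```

```text
tnl [ 557.8 -122.5  143. ]
tnr [ 567.5 -121.7  143. ]
tfl [553.7 -77.5 143. ]
tfr [563.  -76.7 143. ]
disc [ 561.4 -100.4   15. ]
lens [753.8 -82.1  65. ]
rTL [508.7 -66.5  10. ]
rBL [ 516.  -144.8   10. ]
rBR [ 781.8 -119.3   10. ]
rT2 [802.9 -37.2  10. ]
lens [757.  -81.8  65. ]
```

Call:
{"op": "step_arm", "data": {"moves": [{"x":0.0022,"y":0.0013,"z":0,"roll":-0.6},{"x":0,"y":0,"z":0.032,"roll":0},{"x":0,"y":0,"z":0.032,"roll":0},{"x":0,"y":0,"z":0,"roll":0},{"x":0,"y":0,"z":0,"roll":0}]}}

```text
clock: 15.9
tool_pos: [561.0, -99.5, 104.4]
tool_rot: [0.673, 0.74, 0.0, 0.0]
contact_force: [0.3, 0.1, 0.2]
finger_gap: 50.2
grasp_force: 0.0
```

Call:
{"op": "step_arm", "data": {"moves": [{"x":0,"y":0,"z":0,"roll":0},{"x":0,"y":0,"z":0,"roll":0},{"x":0,"y":0,"z":0,"roll":0},{"x":0,"y":0,"z":0,"roll":0},{"x":0,"y":0,"z":0,"roll":0},{"x":0,"y":0,"z":0,"roll":0},{"x":0,"y":0,"z":0,"roll":0}], "jaw": 0, "squeeze": 40}}

```text
clock: 16.6
tool_pos: [559.6, -99.7, 103.6]
tool_rot: [0.673, 0.74, -0.001, -0.001]
contact_force: [-12.7, -0.8, 7.4]
finger_gap: 9.9
grasp_force: 40.0
```

Call:
{"op": "step_arm", "data": {"moves": [{"x":0,"y":-0.0014,"z":0,"roll":0},{"x":0,"y":0,"z":0,"roll":-4},{"x":0,"y":0,"z":0,"roll":-5},{"x":0,"y":0,"z":0,"roll":-5},{"x":0,"y":0,"z":0,"roll":0},{"x":0,"y":0,"z":0,"roll":0}]}}

```text
clock: 17.2
tool_pos: [559.3, -99.7, 103.6]
tool_rot: [0.579, 0.815, 0.0, 0.0]
contact_force: [-1.0, 0.1, 3.2]
finger_gap: 10.3
grasp_force: 40.0
```

Call:
{"op": "step_arm", "data": {"moves": [{"x":0,"y":0,"z":0,"roll":-5},{"x":0,"y":0,"z":0,"roll":-5},{"x":0,"y":0,"z":0,"roll":-5},{"x":0,"y":0,"z":0,"roll":-4.5},{"x":0,"y":0,"z":0,"roll":0},{"x":0,"y":0,"z":0,"roll":0},{"x":0,"y":0,"z":0,"roll":0}]}}

```text
clock: 17.9
tool_pos: [559.2, -99.8, 103.6]
tool_rot: [0.433, 0.901, -0.0, -0.0]
contact_force: [-4.2, -1.0, 5.1]
finger_gap: 9.8
grasp_force: 40.0
```

Run:
```python
from h import *
s=bot.get_state(); q=s['tool_rot']; print(np.round(s['tool_pos'],1),np.round(q,4),'normal',np.degrees(2*np.arctan2(q[1],q[0]))-90,s['contact_force'],s['torque'],s['grasp_force'],s['finger_gap'])
a=shot('wrist','w8.png'); b=shot('scene','s8.png')
A=cv2.resize(a[100:400,150:550],(400,300)); B=cv2.resize(b[160:300,180:367],(400,300),interpolation=cv2.INTER_CUBIC)
cv2.imwrite('pics/w8b.png',np.hstack([A,B])[:,:,::-1])
for c in('scene','wrist','top'):
    if c=='top': bot.camera(c)
    for d in bot.tip_of('label',c)[:3]: print(c,round(d['confidence'],2),np.round(d['centre'],1),np.round(at(c,d['centre'],65),1))
```

```text
[559.2 -99.8 103.6] [ 4.331e-01  9.013e-01 -1.000e-04 -0.000e+00] normal 38.66997943144747 [-4.24834136 -1.00474557  5.12224617] [-0.23312028  0.67325972 -0.06864902] 40.00230431556702 9.839279113792715
scene 0.95 [405.4 205. ] [739.6 424.8  65. ]
scene 0.93 [386.7 225.6] [776.7 295.1  65. ]
scene 0.91 [313.  224.7] [648.1 134.8  65. ]
wrist 0.97 [537.3  67.1] [637.2 144.4  65. ]
wrist 0.81 [452.1  93.9] [590.   59.8  65. ]
top 0.97 [140.4 143.4] [723.8 418.2  65. ]
top 0.71 [277.2 191.2] [606.8  60.3  65. ]
top 0.69 [246.8 177. ] [642.  139.7  65. ]
```

View pics/w8b.png

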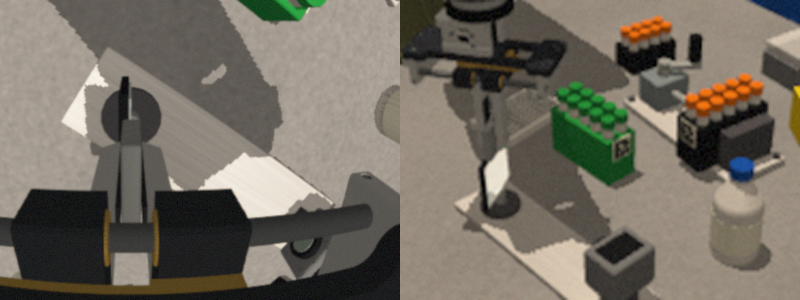

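The wrist half shows the tab aligned between the pads. The scene half shows the mirror turned towards the rack and the rack still clamped. The normal is at 38.7° against the wanted 38.8°, and the label was re-measured at (637, 144), so I hand in.

```bash
python3 -c "
from station import bot
print(bot.close_job())"
```

```text
the job is handed in; nothing more can be done
None
```

The rack is clamped against the fixed jaw, with about 34 N of reaction at the knob before I let go, and the gripper is holding the mirror tab at 38.7° against a computed 38.8°. I handed the job in at about 18 s without seeing the reader's own view, and the line of sight passes within roughly 10 mm of the green rack's end by my measurements.

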